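# Bring the matching bin of a parts carousel to the front and hold it

### The job

An old lock part lies on the green mat as the job in hand (the two in the grey tray are waiting their turn). Turn the blue-bin carousel, unhurriedly so that nothing spills, until the bin with the same kind of part faces the yellow pointer squarely, and finish with the gripper still holding the turntable there so that it stays put while someone picks from the bin; leave the old parts and the screwdriver where they lie.

Things in the scene. Friction and masses are not known exactly. Their poses are not given: they have to be found in the camera images.
- carousel: the fixed base of the carousel, a dark steel disc 300 mm across; its origin is on the turning axis at bench height. Its -x axis points to the yellow pointer at the front, roughly towards the robot: a diamond plate 49 mm above the bench whose tip is 230 mm out from the axis, on an upright that reaches 267 mm out. The base does not move.
- turntable (a joint): turn of the turntable on its base, rad, growing anticlockwise seen from above, no end stops; at 0 the bin of white door stops is at the pointer. Disc 430 mm across, its top 36 mm above the bench, about 3.2 kg with its stock; about 0.1 N m of friction, and it coasts a little when pushed.
- handle (a point): centre of the black carrying grip over the middle of the turntable, on its axis, 180 mm above the bench: a flat bar 18 mm thick (along x), 24 mm high, 116 mm long (along y) between two steel cheeks (108 mm free). A steel yoke lies under it, top 126 mm above the bench. Its frame turns with the turntable; at joint value 0 it is turned like the base.
- bin_stops (a point): one of six blue bins (110 long, 100 wide, 60 mm high, rims 96 mm above the bench), open fronts outwards, every 60 degrees; anticlockwise: white door stops, brass cylinders, chrome roses, black knobs, red-headed keys, brown cartons. This point: middle of the lip's top edge of the door-stop bin, 203 mm out from the axis.
- bin_cylinders (a point): the front of the bin holding brass profile cylinders: the middle of its lip's top edge, 203 mm out from the axis, 66 mm above the bench; the bin faces outwards along the line from the axis to this point. It comes to the yellow pointer at joint value -1.047 (give or take whole turns)
- bin_roses (a point): the front of the bin holding round chrome roses: the middle of its lip's top edge, 203 mm out from the axis, 66 mm above the bench; the bin faces outwards along the line from the axis to this point. It comes to the yellow pointer at joint value -2.094 (give or take whole turns)
- bin_knobs (a point): the front of the bin holding black knobs: the middle of its lip's top edge, 203 mm out from the axis, 66 mm above the bench; the bin faces outwards along the line from the axis to this point. It comes to the yellow pointer at joint value -3.142 (give or take whole turns)
- mat: the green job mat, 140 x 140 x 4 mm, fixed to the bench; origin at the centre of its underside. Exactly one of the three old parts lies on it, within 35 mm of its centre, at the start.
- tray: the grey waiting tray, 110 x 170 x 24 mm with a divider, fixed; origin at the centre of its underside. The other two old parts lie in it.
- old_cylinder_center (a point): the centre of the old brass profile cylinder, 60 x 33 x 17 mm, lying on its side
- old_rose_center (a point): the centre of the old round chrome rose, 52 mm across and 10 mm high, lying flat
- old_knob_center (a point): the centre of the old black knob, 34 mm across and 30 mm high, standing on its foot
- screwdriver_grip (a point): the handle of a screwdriver lying on the bench

How it is judged:
By the outcome, as a careful person would: the job done as asked, in the order asked, and still so for the second after the job is handed in, while the arm keeps its last pose, push and grip.
It also fails if it takes over 38 s, if anything falls off the work surface, if the arm or the gripper's body presses on something with over 40 N, if the wrist force passes 120 N, or if a joint passes its speed limit or range.

### The arm

A 6-joint arm with a two-finger parallel gripper is mounted at the origin on the work surface. World frame = base frame: x ahead of the robot, y to its left, z up, the work surface at z = 0. Lengths are in m, angles in rad, forces in N, time in s.
With the tool pointing down it reaches from about 0.325 to 0.85 m from the base axis. Payload 15.5 kg.
Tool frame: the origin (TCP) lies midway between the tips of the shut fingers; the grasp point (between the pads) lies robot.pinch_z behind it (robot.pinch_z is the distance from the TCP to the grasp point, in m); z points along the fingers, y is the direction in which the jaws open and shut (so a half turn about z gives the same grasp; the last joint's range is limited). The gripper opens to 91 mm and grips with 3 to 60 N. Pads are 32 mm wide; open, the fingers measure 118 mm over their backs; the gripper's body (76 mm by 178 mm) begins 60 mm behind the grasp point.
Start: joints at [-1.258, 0.494, 1.345, -0, 1.302, -0.096], TCP at [0.248, -0.574, 0.214] pointing down, gripper open.
Joint ranges: [-2.91, 2.91], [-0.82, 2.16], [0.22, 2.67], [-1.22, 4.37], [0.12, 2.79], [-3.08, 3.08]. Speed limits (rad/s): [1.89, 1.89, 2.57, 3.01, 3.01, 3.01].

### API

Orientations are given as a unit quaternion [w, x, y, z].
In Python, from station import observe, cams, job, robot gives the robot as it stands.
- The arm moves only by the tool play_rows, never from a script. Its argument "increments" is text: rows parted by semicolons, each of 5 numbers parted by spaces: the closure, from 0 (fully open) to 1 (shut), then the shift along the tool's x, y, z in mm, then the turn about the tool's z in rad. In form: fingers dx dy dz roll; .... A call has 1 to 12 rows; each row is the pose to reach, as a shift and turn from the pose commanded when the call began, along the tool's axes at that moment; what a row does not reach only later rows make up. A row lasts 1/8 s, in which the tool goes at most 62.5 mm and 10.7 degrees, less where a joint would pass 70% of its speed; a pose out of reach is approached as far as the arm can. A call with a gripper value outside its range is refused whole. The fingers move at their own pace and stop on an object; the grip force is fixed at half the most. Time passes only in rows, so rows that repeat a pose let the fingers close. It gives the time, the measured TCP pose, the force and the opening at its end, in the units of the state.
- observe(): the state, without advancing time (a new reading comes with each control period).
- cams.read_camera(name): name is "scene" or "top" or "wrist"; returns the picture (480x640x3 uint8, red, green, blue); there is no depth.
- cams.camera_params(name): a dict with "fovy" (degrees; the focal length in pixels is half the picture's height over the tangent of half this angle, whatever the lens; pixels are square), "cx", "cy" (the principal point, pixels), "xyz" and "orientation" of the camera in the world; the wrist camera has in their place "mount" (4x4, takes a point from camera to tool coordinates, whose origin is the TCP and whose axes are the flange's). Camera axes: x right, y up, looking along -z (the intrinsics and any distortion apply to the point x, -y, -z); pixel columns grow to the right and rows downward; lengths in m; the calibration is good to about 2 mm. A picture is of the moment at which its call begins: read the wrist's pose just before it. camera_params takes no time and is no camera call.
- job.sign_off(): hands the job in, once; it reports no verdict.
The state is a dict: "t": time; "joints": joint angles; "joint_vel": joint speeds; "effort": joint torques, N m; "eef_pos": TCP position; "ee_rot": TCP orientation; "ft_force": force on the tool from outside, world axes, zero at the start; "torque": the same for the moment, N m; "gripper_width": finger opening in m.
Only numpy, scipy, OpenCV 4.12 (cv2) and the standard library are available. Lean on these libraries where they do the work, as an engineer would, in place of code of your own. Each camera call takes 0.05 s, during which the arm holds its last target.

## Working session

There is one attempt and no reset: what is moved stays moved. The work goes in short steps, Python scripts to look and compute and a tool call to move; the robot and the scene stay as the last step left them, time stands still between calls to the robot, and variables do not carry over. Pictures are saved under pics/ and viewed, and the job is handed in when it is done.

Besides the shell and the picture viewer there is one more tool, called after "Call:" as name(argument=value, ...) on one line, values as JSON. play_rows: Moves the arm, as the interface text tells. Its arguments: {"type":"object","properties":{"increments":{"type":"string"}},"required":["increments"]}

```bash
mkdir -p pics; ls; python3 - <<'E'
from station import observe, cams, job, robot
import cv2
for n in ("scene","top"):
    im=cams.read_camera(n); cv2.imwrite(f"pics/{n}0.png",im[:,:,::-1]); print(n,cams.camera_params(n))
print(cams.camera_params("wrist")); print(robot.pinch_z, observe())
E
```

```text
pics
scene {'fovy': 54.313378608864994, 'cx': 321.5077701281203, 'cy': 240.72633751704944, 'xyz': array([1.01247592, 0.38650269, 1.04920671]), 'orientation': array([0.40625113, 0.11568605, 0.25264048, 0.87048811])}
top {'fovy': 52.34021528566146, 'cx': 320.4405209362263, 'cy': 237.24238861762066, 'xyz': array([4.01415831e-01, 7.87869514e-04, 1.30869078e+00]), 'orientation': array([ 0.71248783,  0.05647191, -0.05095017, -0.69755006])}
{'fovy': 65.9822680566784, 'cx': 318.8234172401988, 'cy': 243.28065206250676, 'mount': array([[ 4.99878625e-04,  9.63128646e-01,  2.69040817e-01,
         7.60525039e-02],
       [ 9.99999857e-01, -5.32786881e-04,  4.93001554e-05,
        -8.18635122e-04],
       [ 1.90823810e-04,  2.69040754e-01, -9.63128774e-01,
        -1.71321247e-01],
       [ 0.00000000e+00,  0.00000000e+00,  0.00000000e+00,
         1.00000000e+00]])}
0.0188 {'t': 0.1, 'joints': array([-1.25850315e+00,  4.94120054e-01,  1.34607336e+00,  9.02553925e-06,
        1.30246545e+00, -9.55283160e-02]), 'joint_vel': array([ 0.00110121,  0.00091254, -0.00098182, -0.00043924,  0.0003151 ,
        0.00182732]), 'effort': array([ 1.64564688e-03, -8.80239272e+01, -3.82546091e+01,  7.08416523e-02,
        4.80934116e-02,  1.60197862e-05]), 'eef_pos': array([ 0.24776822, -0.57342792,  0.21339708]), 'ee_rot': array([-5.30446789e-04,  9.79282243e-01,  2.02499393e-01, -5.33409680e-05]), 'ft_force': array([-0.29649585, -0.08791175,  0.51227478]), 'torque': array([ 0.00431627,  0.0264126 , -0.01264198]), 'gripper_width': 0.09101030761909909}
```

View pics/scene0.png

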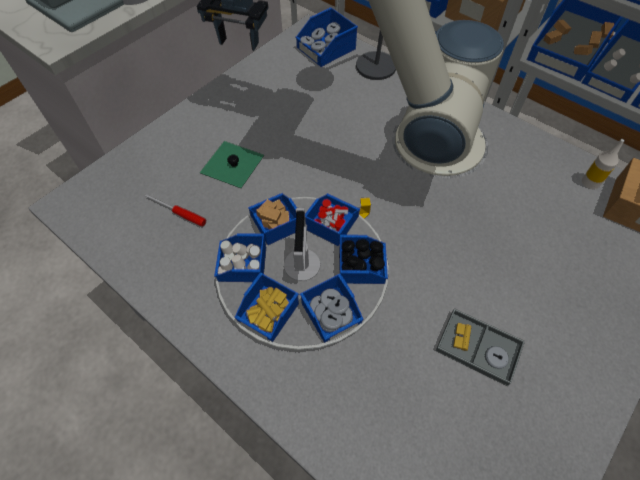

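View pics/top0.png

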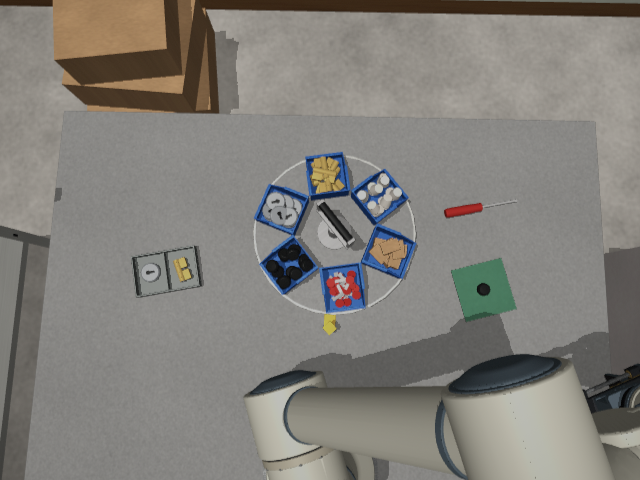

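The mat (around 483,290 in the top view) holds the black knob, and the tray holds the cylinder and the rose. So the knob bin, at (289,265) in the top view, must go to the yellow pointer at (330,325), which is an anticlockwise turn. Next I'll measure the axis, the pointer and the bins.

```bash
cat > h.py <<'E'
import numpy as np, cv2
from scipy.spatial.transform import Rotation as R
from station import observe, cams, job, robot
def pose(name,st=None):
    p=cams.camera_params(name); f=240/np.tan(np.radians(p['fovy'])/2)
    if 'mount' in p:
        q=st['ee_rot']; T=np.eye(4); T[:3,:3]=R.from_quat([q[1],q[2],q[3],q[0]]).as_matrix(); T[:3,3]=st['eef_pos']
        M=T@p['mount']; return f,p['cx'],p['cy'],M[:3,:3],M[:3,3]
    q=p['orientation']; return f,p['cx'],p['cy'],R.from_quat([q[1],q[2],q[3],q[0]]).as_matrix(),np.array(p['xyz'])
def ray(P,uv,z):
    f,cx,cy,Rm,o=P; uv=np.atleast_2d(uv).astype(float)
    d=np.c_[(uv[:,0]-cx)/f,-(uv[:,1]-cy)/f,-np.ones(len(uv))]@Rm.T
    return (o+d*((z-o[2])/d[:,2])[:,None])[:,:2]
def proj(P,X):
    f,cx,cy,Rm,o=P; c=(np.atleast_2d(X)-o)@Rm; return np.c_[cx-f*c[:,0]/c[:,2],cy+f*c[:,1]/c[:,2]]
E
python3 - <<'E'
from h import *
im=cv2.imread('pics/top0.png'); hsv=cv2.cvtColor(im,cv2.COLOR_BGR2HSV)
P=pose('top')
blue=cv2.inRange(hsv,(100,120,50),(125,255,255)); blue[:, :230]=0; blue[:,430:]=0; blue[:140]=0; blue[330:]=0
cs=[c for c in cv2.findContours(blue,cv2.RETR_EXTERNAL,cv2.CHAIN_APPROX_NONE)[0] if cv2.contourArea(c)>300]
# white ring: low sat, bright
ring=cv2.inRange(hsv,(0,0,190),(180,40,255)); ring[:,:230]=0; ring[:,440:]=0; ring[:140]=0; ring[330:]=0
ys,xs=np.nonzero(ring); w=ray(P,np.c_[xs,ys],0.036)
c0=np.array([0.46,0.0])
for _ in range(30):
    r=np.linalg.norm(w-c0,axis=1); k=abs(r-0.212)<(0.03 if _<10 else .008)
    A=np.c_[2*w[k],np.ones(k.sum())]; s=np.linalg.lstsq(A,(w[k]**2).sum(1),rcond=None)[0]; c0=s[:2]
print('axis',c0,'R',np.sqrt(s[2]+c0@c0),k.sum())
for c in cs:
    m=ray(P,c[:,0,:],0.096); (cc,sz,a)=cv2.minAreaRect((m*1000).astype(np.float32)); cc=np.array(cc)/1000
    d=cc-c0; print('bin',cc.round(4),sz,a,'dir',np.degrees(np.arctan2(d[1],d[0])).round(1),np.linalg.norm(d).round(3))
yel=cv2.inRange(hsv,(20,120,120),(35,255,255)); yel[:310]=0;yel[345:]=0; yel[:,:300]=0;yel[:,360:]=0
ys,xs=np.nonzero(yel); m=ray(P,np.c_[xs,ys],0.049); d=m-c0
print('pointer c',m.mean(0),np.degrees(np.arctan2(*d.mean(0)[::-1])),np.linalg.norm(d,axis=1).min(),np.linalg.norm(d,axis=1).max())
i=np.argmin(np.linalg.norm(d,axis=1)); print('tip',m[i],np.degrees(np.arctan2(*d[i][::-1])))
cv2.imwrite('pics/zoom.png',cv2.resize(im[140:345,230:440],None,fx=2.85,fy=2.85,interpolation=cv2.INTER_CUBIC))
E
```

```text
axis [ 0.60963634 -0.02071287] R 0.20935511199269777 181
bin [0.587  0.1025] (280.4156188964844, 142.4981689453125) 8.508804321289062 dir 100.4 0.125
bin [ 0.5702 -0.1166] (200.9387969970703, 392.1742858886719) 68.99173736572266 dir -112.4 0.104
bin [ 0.7479 -0.0013] (114.67208862304688, 105.39825439453125) 8.9349946975708 dir 8.0 0.14
pointer c [ 0.37407584 -0.01427895] 178.43545400920746 0.21311426366739253 0.2627400178925237
tip [ 0.39688746 -0.00823874] 176.64441031304978
```

View pics/zoom.png

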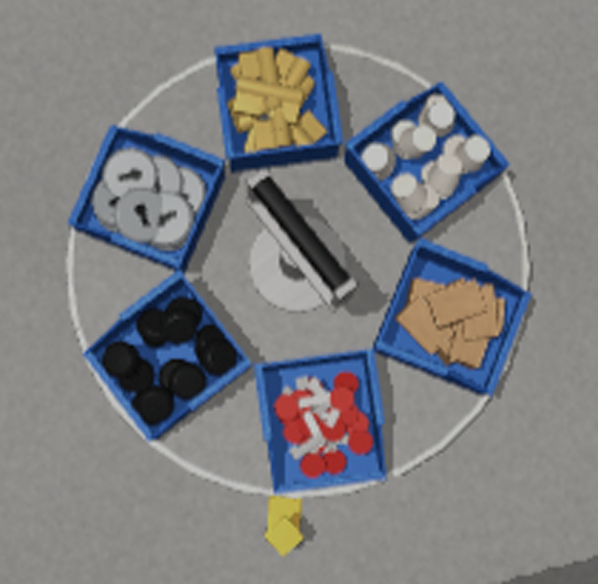

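```bash
python3 - <<'E'
from h import *
im=cv2.imread('pics/top0.png'); P=pose('top')
g=im.max(2); s=im.max(2).astype(int)-im.min(2)
blk=((g<45)).astype(np.uint8); blk[:,:312]=0; blk[:,360:]=0; blk[:195]=0; blk[255:]=0
n,l,st,ce=cv2.connectedComponentsWithStats(blk); i=1+np.argmax(st[1:,4]); ys,xs=np.nonzero(l==i)
print(st[i],ce[i])
(c,sz,a)=cv2.minAreaRect((ray(P,np.c_[xs,ys],0.192)*1000).astype(np.float32)); print('handle',c,sz,a)
box=cv2.boxPoints((c,sz,a)); e=[box[1]-box[0],box[2]-box[1]]; e=max(e,key=np.linalg.norm); print('bar dir deg',np.degrees(np.arctan2(e[1],e[0]))%180)
c=np.array(c)/1000
# ring: radial brightest edge
f=[]
for t in np.radians(np.arange(0,360,1)):
    rr=np.arange(.198,.225,.0005); X=np.c_[c[0]+rr*np.cos(t),c[1]+rr*np.sin(t),np.full(len(rr),.036)]
    uv=proj(P,X).astype(np.float32); v=cv2.remap(g.astype(np.float32),uv[:,0].reshape(-1,1),uv[:,1].reshape(-1,1),cv2.INTER_LINEAR).ravel()
    sv=cv2.remap(s.astype(np.float32),uv[:,0].reshape(-1,1),uv[:,1].reshape(-1,1),cv2.INTER_LINEAR).ravel()
    k=v.argmax()
    if v[k]>160 and sv[k]<30 and 3<k<len(rr)-4: f.append(X[k,:2])
f=np.array(f); 
for _ in range(5):
    s_=np.linalg.lstsq(np.c_[2*f,np.ones(len(f))],(f**2).sum(1),rcond=None)[0]; cc=s_[:2]; r=np.sqrt(s_[2]+cc@cc); f=f[abs(np.linalg.norm(f-cc,axis=1)-r)<.004]
print('ring',cc,r,len(f))
E
```

```text
[322 202  30  37 142] [336.51408451 219.93661972]
handle (613.9515991210938, -25.14197540283203) (105.10604095458984, 7.343011379241943) 39.19380187988281
bar dir deg 39.193817
ring [ 0.6111783  -0.02238963] 0.21104471669010008 228
```

Call:
play_rows(increments="0 30 -20 -30 0; 0 80 -50 -70 0; 0 130 -85 -110 0; 0 180 -118 -140 0; 0 230 -150 -167 -0.05; 0 280 -183 -167 -0.1; 0 330 -215 -167 -0.15; 0 380 -248 -167 -0.2; 0 430 -280 -167 -0.25; 0 480 -313 -167 -0.27; 0 525 -343 -167 -0.27; 0 552 -360 -167 -0.27")

```text
t: 1.6
eef_pos: [0.6128, -0.0215, 0.3803]
ee_rot: [-0.0, 0.943, 0.333, -0.0]
ft_force: [-0.3, -0.8, 0.5]
gripper_width: 0.0907
```

```bash
python3 - <<'E'
from h import *
st=observe(); im=cams.read_camera('wrist'); cv2.imwrite('pics/w1.png',im[:,:,::-1]); np.save('w1st.npy',st,allow_pickle=True)
print(st['t'],st['eef_pos'],st['ee_rot'],st['joints'])
E
```

```text
1.6 [ 0.61276984 -0.02148128  0.38029678] [-3.67983181e-04  9.42764950e-01  3.33457677e-01 -3.01934160e-04] [-1.32618822e-01  3.71168188e-01  1.10182730e+00  3.82283149e-04
  1.66946984e+00  7.58277320e-01]
```

View pics/w1.png

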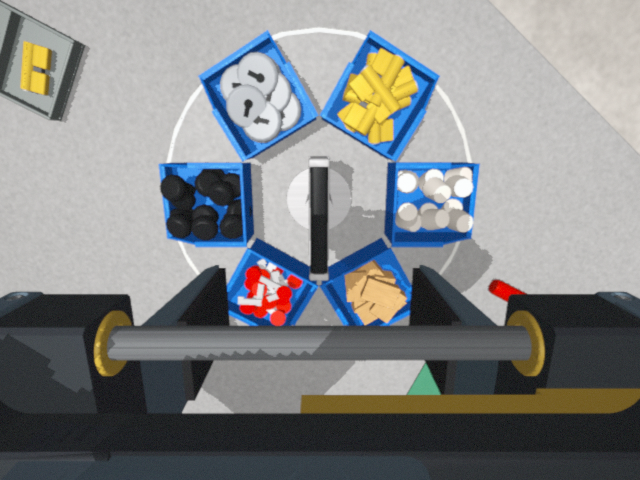

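```bash
cat > ana.py <<'E'
from h import *
def ring(im,P,c,ym=480):
    g=im.max(2).astype(np.float32); s=g-im.min(2); f=[]
    for t in np.radians(np.arange(0,360,1)):
        rr=np.arange(.198,.225,.0005); X=np.c_[c[0]+rr*np.cos(t),c[1]+rr*np.sin(t),np.full(len(rr),.036)]
        uv=proj(P,X).astype(np.float32)
        if (uv<2).any() or (uv[:,0]>637).any() or (uv[:,1]>ym-3).any(): continue
        S=lambda a:cv2.remap(a,uv[:,0].reshape(-1,1),uv[:,1].reshape(-1,1),cv2.INTER_LINEAR).ravel()
        v=S(g);sv=S(s);k=v.argmax()
        if v[k]>160 and v[k]>v.mean()+15 and sv[k]<30 and 3<k<len(rr)-4: f.append(X[k,:2])
    f=np.array(f)
    for _ in range(6):
        q=np.linalg.lstsq(np.c_[2*f,np.ones(len(f))],(f**2).sum(1),rcond=None)[0]; cc=q[:2]; r=np.sqrt(q[2]+cc@cc); f=f[abs(np.linalg.norm(f-cc,axis=1)-r)<.003]
    return cc,r,len(f)
def bar(im,P,roi):
    x0,x1,y0,y1=roi; m=np.zeros(im.shape[:2],np.uint8); m[y0:y1,x0:x1]=(im.max(2)<50)[y0:y1,x0:x1]
    n,l,st,ce=cv2.connectedComponentsWithStats(m); i=1+np.argmax(st[1:,4]); ys,xs=np.nonzero(l==i)
    W=ray(P,np.c_[xs,ys],.192)*1000; c,sz,a=cv2.minAreaRect(W.astype(np.float32))
    w,v=np.linalg.eigh(np.cov(W.T)); d=v[:,1]
    return np.array(c)/1000,sz,np.degrees(np.arctan2(d[1],d[0]))%180
E
python3 - <<'E'
from ana import *
st=np.load('w1st.npy',allow_pickle=True).item(); im=cv2.imread('pics/w1.png'); P=pose('wrist',st)
q=st['ee_rot']; print('tool x yaw',np.degrees(2*np.arctan2(q[2],q[1])))
c,r,n=ring(im,P,np.array([.612,-.023]),ym=290); print('ring',c,r,n)
print('bar',bar(im,P,(295,340,150,285)))
# bins' outer-corner pairs: blue mask rim corners for knob bin and stops bin
hsv=cv2.cvtColor(im,cv2.COLOR_BGR2HSV); b=cv2.inRange(hsv,(100,120,50),(125,255,255)); b[250:]=0
for nm,(x0,x1,y0,y1) in dict(knob=(140,255,150,250),stop=(385,490,150,250)).items():
    m=np.zeros_like(b); m[y0:y1,x0:x1]=b[y0:y1,x0:x1]; ys,xs=np.nonzero(m); cn=cv2.convexHull(np.c_[xs,ys].astype(np.int32))
    for ep in (6,8,10): 
        ap=cv2.approxPolyDP(cn,ep,True)[:,0]; print(nm,ap.tolist())
P=pose('top'); im=cv2.imread('pics/top0.png')
cv2.imwrite('pics/ptr.png',cv2.resize(im[305:345,310:350],None,fx=12,fy=12,interpolation=cv2.INTER_NEAREST))
im=cams.read_camera('scene')[:,:,::-1]; cv2.imwrite('pics/s1.png',im)
cv2.imwrite('pics/ptrs.png',cv2.resize(im[185:225,345:385],None,fx=12,fy=12,interpolation=cv2.INTER_NEAREST))
E
```

```text
tool x yaw 38.957559320431805
ring [ 0.60984292 -0.02212938] 0.2111448452264271 124
bar (array([ 0.60998749, -0.02170967]), (105.48274993896484, 15.474212646484375), np.float64(35.60182460480553))
knob [[254, 249], [168, 238], [159, 164], [254, 150]]
knob [[254, 249], [168, 238], [159, 164], [254, 150]]
knob [[254, 249], [168, 238], [159, 164], [254, 150]]
stop [[478, 164], [470, 238], [385, 249], [385, 150]]
stop [[478, 164], [470, 238], [385, 249], [385, 150]]
stop [[478, 164], [470, 238], [385, 249], [385, 150]]
```

View pics/ptr.png

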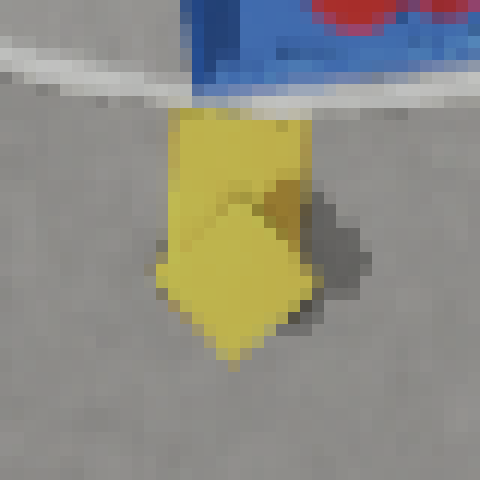

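View pics/ptrs.png

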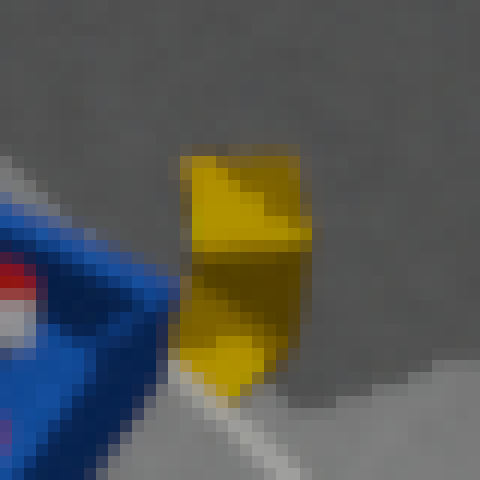

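```bash
python3 - <<'E'
from ana import *
ang=lambda d:np.degrees(np.arctan2(d[1],d[0]))
P=pose('top'); ax=np.array([.6112,-.0224])
pts=np.array([[330.2,321.3],[329.6,335.4],[323.1,327.5],[336.7,328.2]])
W=ray(P,pts,.049); print(W, 'r',np.linalg.norm(W-ax,axis=1))
for n,p in (('tip',W[0]),('far',W[1]),('mean',W.mean(0))): print(n,ang(p-ax)%360)
print('diamond axis',ang(W[1]-W[0])%360,'perp',ang(W[2]-W[3])%180)
st=np.load('w1st.npy',allow_pickle=True).item(); P=pose('wrist',st)
k=ray(P,[[159,164],[168,238]],.096); s=ray(P,[[478,164],[470,238]],.096)
print('knob',k,'stop',s,'dir knob',ang(k.mean(0)-s.mean(0)),'mid',(k.mean(0)+s.mean(0))/2)
im=cv2.imread('pics/w1.png'); im2=im[140:300,270:370]; cv2.imwrite('pics/barz.png',cv2.resize(im2,None,fx=3.6,fy=3.6,interpolation=cv2.INTER_NEAREST))
# top: yellow bbox-ish colour separation
E
```

```text
[[ 0.37873504 -0.01673067]
 [ 0.34352953 -0.01586781]
 [ 0.36283842  0.00099051]
 [ 0.36184558 -0.0335338 ]] r [0.23253408 0.26775016 0.2494606  0.24960287]
tip 178.60295255161654
far 178.6020392580497
mean 178.5959100681167
diamond axis 178.5960087205182 perp 88.35274605027347
knob [[0.52818163 0.15979529]
 [0.45677895 0.10108275]] stop [[ 0.77048882 -0.13953239]
 [ 0.69903199 -0.19803217]] dir knob 128.99716409718985 mid [ 0.61362035 -0.01917163]
```

View pics/barz.png

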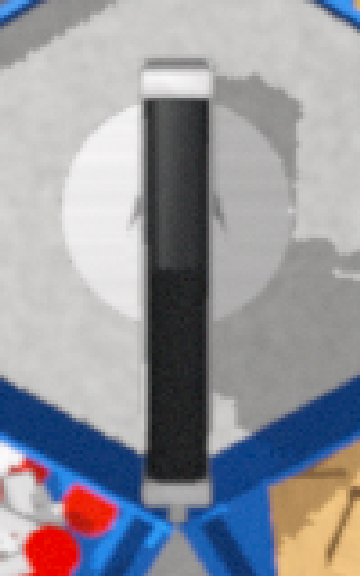

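The pictures agree. The pointer lies at 178.6° from the axis and the knob bin at 129.0°, so the turn is +49.6° anticlockwise (tool roll −0.866 rad). The grip bar is already parallel to tool x. Going down over the handle.

Call:
play_rows(increments="0 -2.5 -1.5 20 0; 0 -2.5 -1.5 55 0; 0 -2.5 -1.5 90 0; 0 -2.5 -1.5 125 0; 0 -2.5 -1.5 155 0; 0 -2.5 -1.5 180 0; 0 -2.5 -1.5 200 0; 0 -2.5 -1.5 212 0; 0 -2.5 -1.5 219 0; 0 -2.5 -1.5 219 0")

```text
t: 2.95
eef_pos: [0.6089, -0.0249, 0.1619]
ee_rot: [-0.0, 0.943, 0.332, -0.0]
ft_force: [-0.1, 0.3, 1.4]
gripper_width: 0.0913
```

Call:
play_rows(increments="0.5 0 0 0 0; 0.7 0 0 0 0; 0.85 0 0 0 0; 1 0 0 0 0; 1 0 0 0 0; 1 0 0 0 0; 1 0 0 0 0; 1 0 0 0 0")

```text
t: 3.95
eef_pos: [0.6085, -0.0243, 0.1619]
ee_rot: [-0.0, 0.943, 0.333, -0.0]
ft_force: [-4.4, 6.1, 4.8]
gripper_width: 0.0175
```

```bash
python3 - <<'E'
from h import *
st=observe(); print({k:np.round(v,4) for k,v in st.items()})
im=cams.read_camera('wrist'); cv2.imwrite('pics/w2.png',im[:,:,::-1])
E
```

```text
{'t': np.float64(3.95), 'joints': array([-1.3830e-01,  5.2410e-01,  1.4482e+00,  7.0000e-04,  1.1702e+00,
        7.5430e-01]), 'joint_vel': array([-0.0007, -0.0012, -0.0024, -0.0027, -0.0015,  0.0011]), 'effort': array([ -2.1861, -87.1588, -36.7526,  -0.6826,  -1.0335,   0.1434]), 'eef_pos': array([ 0.6085, -0.0243,  0.1619]), 'ee_rot': array([-5.000e-04,  9.431e-01,  3.325e-01, -3.000e-04]), 'ft_force': array([-4.3577,  6.1211,  4.8486]), 'torque': array([1.2525, 0.8107, 0.0194]), 'gripper_width': np.float64(0.0175)}
```

View pics/w2.png

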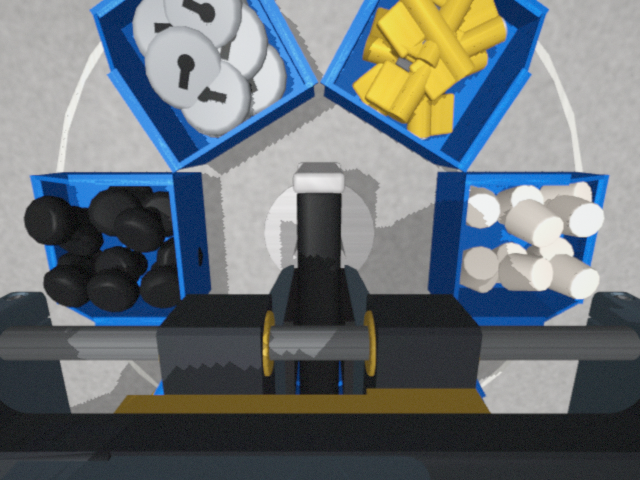

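The bar is gripped at 17.5 mm opening, with only a small side force. Now a slow anticlockwise turn, in stages so I can watch the force.

Call:
play_rows(increments="1 0 0 0 -0.005; 1 0 0 0 -0.015; 1 0 0.1 0 -0.03; 1 0 0.1 0 -0.05; 1 0 0.2 0 -0.08; 1 0 0.3 0 -0.11; 1 0 0.4 0 -0.14; 1 0 0.5 0 -0.17; 1 0 0.5 0 -0.2; 1 0 0.6 0 -0.225; 1 0 0.6 0 -0.24; 1 0 0.6 0 -0.25")

```text
t: 5.5
eef_pos: [0.609, -0.0247, 0.1619]
ee_rot: [-0.0, 0.894, 0.448, -0.0]
ft_force: [-2.9, 6.4, 2.1]
gripper_width: 0.0176
```

```bash
python3 - <<'E'
from h import *
st=observe(); print({k:np.round(v,4) for k,v in st.items()})
q=st['ee_rot']; T=R.from_quat([q[1],q[2],q[3],q[0]]).as_matrix(); print('F tool',T.T@st['ft_force'],'yaw',np.degrees(2*np.arctan2(q[2],q[1])))
E
```

```text
{'t': np.float64(5.5), 'joints': array([-1.3890e-01,  5.2460e-01,  1.4472e+00,  7.0000e-04,  1.1706e+00,
        5.0330e-01]), 'joint_vel': array([-0.0007,  0.0016,  0.0005,  0.0001, -0.    , -0.0741]), 'effort': array([-3.02100e+00, -8.61190e+01, -3.60398e+01, -1.48570e+00,
       -1.21070e+00,  3.51000e-02]), 'eef_pos': array([ 0.609 , -0.0247,  0.1619]), 'ee_rot': array([-5.000e-04,  8.942e-01,  4.477e-01, -1.000e-04]), 'ft_force': array([-2.9493,  6.3691,  2.0928]), 'torque': array([ 0.8228,  0.5033, -0.3483]), 'gripper_width': np.float64(0.0176)}
F tool [ 3.33264785 -6.1794934  -2.08595432] yaw 53.19110156964775
```

Call:
play_rows(increments="1 0 0 0 -0.015; 1 0 0 0 -0.03; 1 0 0.1 0 -0.05; 1 0 0.1 0 -0.08; 1 0 0.2 0 -0.11; 1 0.1 0.2 0 -0.14; 1 0.1 0.3 0 -0.17; 1 0.1 0.3 0 -0.2; 1 0.2 0.4 0 -0.23; 1 0.2 0.4 0 -0.26; 1 0.2 0.5 0 -0.29; 1 0.2 0.5 0 -0.32")

```text
t: 7.0
eef_pos: [0.6096, -0.025, 0.1619]
ee_rot: [-0.0, 0.811, 0.585, -0.0]
ft_force: [-2.5, 4.3, 1.6]
gripper_width: 0.0174
```

Call:
play_rows(increments="1 0 0.1 0 -0.03; 1 0 0.1 0 -0.06; 1 0 0.2 0 -0.09; 1 0 0.2 0 -0.12; 1 0 0.3 0 -0.15; 1 0.1 0.3 0 -0.18; 1 0.1 0.3 0 -0.21; 1 0.1 0.4 0 -0.24; 1 0.1 0.4 0 -0.26; 1 0.1 0.4 0 -0.275; 1 0.1 0.4 0 -0.285; 1 0.1 0.4 0 -0.29")

```text
t: 8.5
eef_pos: [0.6102, -0.0252, 0.1619]
ee_rot: [-0.0, 0.718, 0.696, 0.0]
ft_force: [-1.0, 4.8, 1.5]
gripper_width: 0.0177
```

```bash
python3 - <<'E'
from h import *
im=cams.read_camera('top'); cv2.imwrite('pics/top3.png',im[:,:,::-1])
im=cams.read_camera('scene'); cv2.imwrite('pics/s3.png',im[:,:,::-1])
st=observe(); np.save('w3st.npy',st,allow_pickle=True); im=cams.read_camera('wrist'); cv2.imwrite('pics/w3.png',im[:,:,::-1])
q=st['ee_rot']; T=R.from_quat([q[1],q[2],q[3],q[0]]).as_matrix(); print(st['t'],st['eef_pos'],st['joint_vel'].round(3),st['gripper_width'],'F tool',T.T@st['ft_force'],st['torque'],'yaw',np.degrees(2*np.arctan2(q[2],q[1])))
E
```

```text
8.6 [ 0.61025824 -0.02515797  0.1618762 ] [ 0.001  0.    -0.001  0.001  0.     0.004] 0.01778210684457016 F tool [ 4.61717711 -0.35519209 -1.6476264 ] [0.86459101 0.28134982 0.05336014] yaw 88.15856231316037
```

View pics/top3.png

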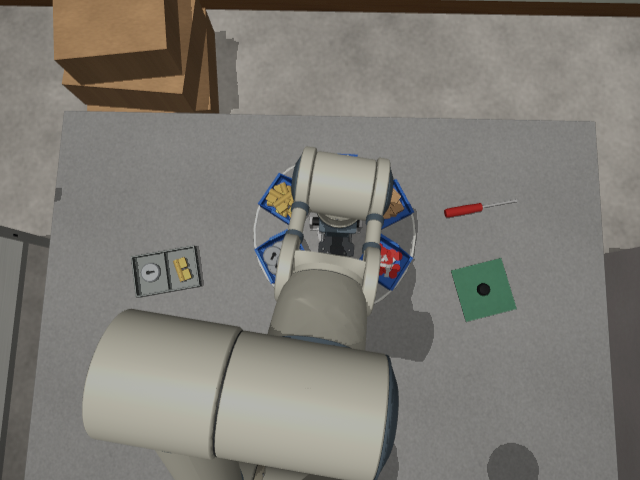

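View pics/s3.png

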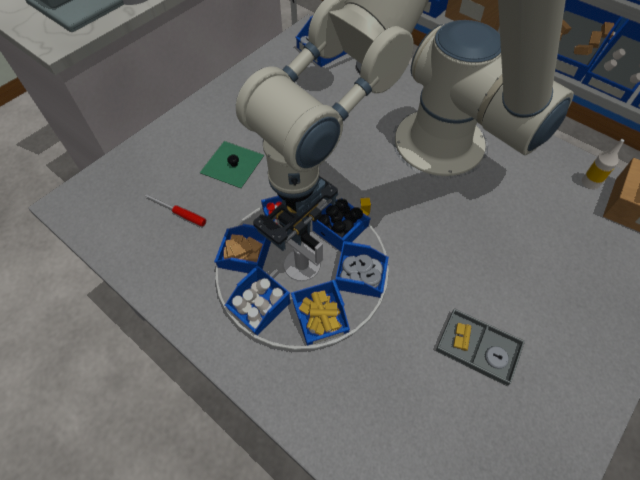

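View pics/w3.png

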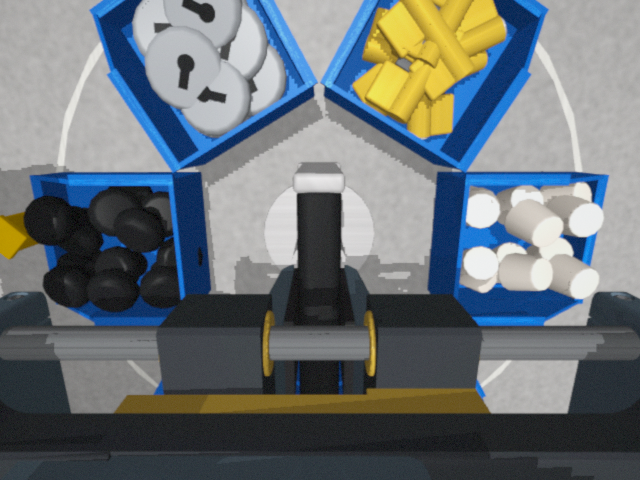

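```bash
python3 - <<'E'
from ana import *
ang=lambda d:np.degrees(np.arctan2(d[1],d[0]))
st=np.load('w3st.npy',allow_pickle=True).item(); P=pose('wrist',st); im=cv2.imread('pics/w3.png')
print('ring',ring(im,P,np.array([.610,-.022]),ym=290))
ax=np.array([.610,-.0222])
for th in (178.6,177.6,179.6):
    t=np.radians(th); u=np.array([np.cos(t),np.sin(t)]); v=np.array([-u[1],u[0]])
    X=[np.r_[ax+u*a+v*b,.049] for a,b in ((.232,0),(.2495,.0173),(.2495,-.0173),(.267,0))]
    print(th,proj(P,X).round(1).tolist())
cv2.imwrite('pics/w3z.png',cv2.resize(im[160:330,0:210],None,fx=3.5,fy=3.5,interpolation=cv2.INTER_NEAREST))
E
```

```text
ring (array([ 0.61007583, -0.02161985]), np.float64(0.21104123494824611), 62)
178.6 [[27.1, 238.6], [10.2, 259.5], [-0.0, 217.4], [-16.8, 238.9]]
177.6 [[26.0, 233.7], [8.6, 254.3], [-0.9, 211.9], [-18.2, 233.2]]
179.6 [[28.3, 243.5], [11.8, 264.6], [1.0, 222.9], [-15.3, 244.6]]
```

View pics/w3z.png

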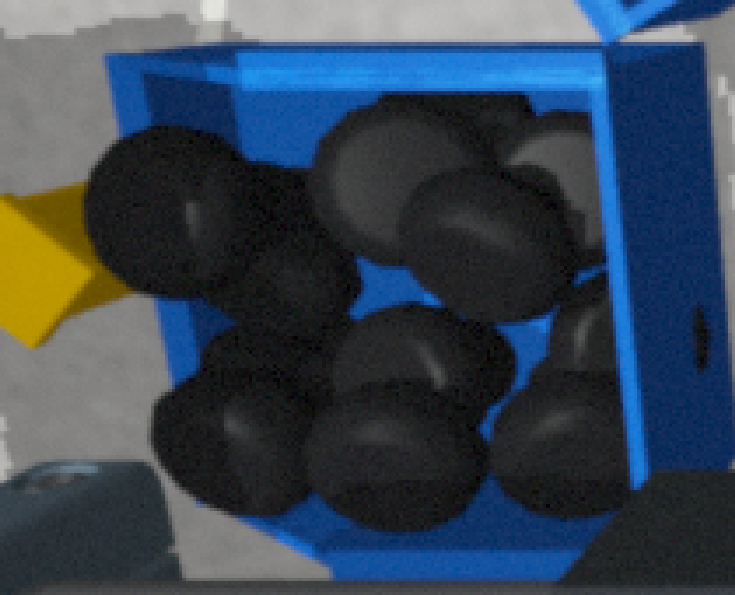

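The pointer tip in the wrist view is at about (27,238), against (27,239) predicted for 178.6°, so the bearing holds. The bin line is at 178.16°, so I'll trim by the remaining 0.4° and hold.

Call:
play_rows(increments="1 0 0 0 -0.003; 1 0 0 0 -0.006; 1 0 0 0 -0.007; 1 0 0 0 -0.007; 1 0 0 0 -0.007; 1 0 0 0 -0.007; 1 0 0 0 -0.007")

```text
t: 9.52
eef_pos: [0.6103, -0.0251, 0.1619]
ee_rot: [-0.0, 0.716, 0.698, 0.0]
ft_force: [-0.8, 4.5, 1.1]
gripper_width: 0.018
```

```bash
python3 - <<'E'
from ana import *
st=observe(); im=cams.read_camera('wrist')[:,:,::-1].copy(); cv2.imwrite('pics/w4.png',im)
q=st['ee_rot']; print(st['t'],st['joint_vel'].round(4),st['gripper_width'],st['ft_force'],st['torque'],'yaw',np.degrees(2*np.arctan2(q[2],q[1])))
P=pose('wrist',st); hsv=cv2.cvtColor(im,cv2.COLOR_BGR2HSV)
# symmetry of knob / stop bin upper rims: rows of topmost blue at columns
b=cv2.inRange(hsv,(100,120,50),(125,255,255))
for c in (60,100,150,490,540,580): print(c,150+np.argmax(b[150:,c]>0),end='; ')
yel=cv2.inRange(hsv,(18,120,150),(35,255,255)); yel[:,60:]=0; ys,xs=np.nonzero(yel); print('yellow right',xs.max(),ys[xs==xs.max()])
t0=cv2.imread('pics/top0.png'); t=cams.read_camera('top')[:,:,::-1]; d=np.abs(t0.astype(int)-t).max(2)
print('mat/screwdriver/tray diff px',[(d[a:b_,c:e]>60).sum() for a,b_,c,e in ((275,305,468,500),(195,222,440,520),(240,300,130,205))])
E
```

```text
9.525 [-0.0003 -0.0002 -0.0006 -0.002  -0.0007 -0.0006] 0.0180415295926677 [-0.78320469  4.52826909  1.07949656] [ 0.8297681   0.30800384 -0.06490772] yaw 88.5496088543358
60 173; 100 172; 150 173; 490 172; 540 172; 580 173; yellow right 25 [235 236]
mat/screwdriver/tray diff px [np.int64(0), np.int64(0), np.int64(0)]
```

View pics/w4.png

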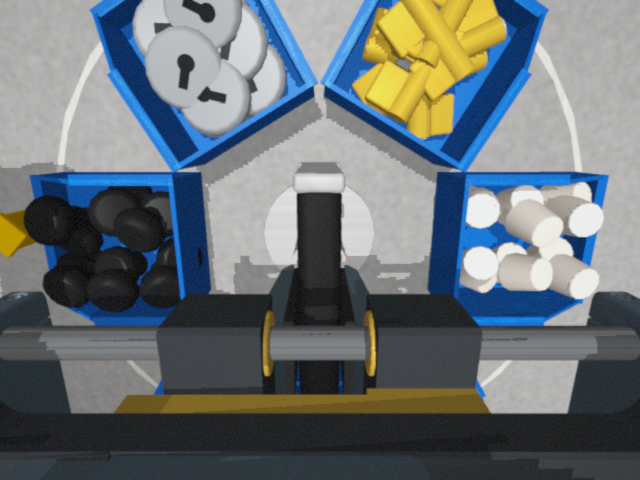

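The knob bin (centre about row 240) now faces the pointer, whose tip is at about (26,236). The bin rims are level and symmetric, nothing has spilled, and the old parts and screwdriver haven't moved. Handing in.

```bash
python3 -c "
from station import job; print(job.sign_off())"
```

```text
the job is handed in; nothing more can be done
None
```

The old part on the green mat was the black knob, so I turned the carousel until the black-knob bin faced the yellow pointer. I gripped the carousel's handle and turned it about 49.6° anticlockwise at no more than about 0.25 rad/s. The gripper still holds the handle, and I handed the job in at about 9.6 s.

**Final checks:**
- **Alignment:** the bin points to 178.55° and the pointer is at 178.6°. Checking the pointer separately in the wrist picture gave about 178.45°, so the two measurements agree to roughly 0.2°.
- **Holding:** the arm is still, the fingers are closed on the bar at 18 mm, and the side force is about 4.5 N.
- **Stock and loose items:** no spill is visible in the wrist picture. The top-camera picture shows no change at the old knob, the tray or the screwdriver.

**Disagreement:** one automatic measurement of the bar's angle in an early wrist picture gave 35.6° instead of 39°. I put that down to a poor colour mask and ignored it, because the bin rims, the top view and the picture itself all gave 39°.

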